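Hang the mallet on the swivel-hook stand

TASK

Put the wooden mallet away on the tool stand beside the vice. First, while the mallet is still standing on the table, turn the stand's swivel hook so that it points straight out over the long foot of the stand instead of off to the side toward the vice; then hang the mallet on the hook by the slot in its handle, so that it hangs freely and upright over the foot. Leave the other things where they are.

Things in the scene. Friction and masses are not known exactly. Their poses are not given: they have to be found in the camera images.
- mallet: small plain wooden joiner's mallet, loose, about 0.35 kg, starting upright on its head, handle up. Origin: centre of the underside of the head; z up along the handle. Head 54 (x) x 100 (y) x 54 (z) mm. Handle 22 (x) x 30 (y) mm, ends at z = 200 mm; grip it across its two whole faces, 30 mm apart along y. Half a turn about z makes no difference
- mallet_eye (a point): upper end of the hanging slot in the mallet's handle (0, 0, 186 mm in the mallet's frame, axes as the mallet's): the place that rests on the hook. The oblong slot is 18 mm wide (y) and 36 mm tall (z = 150 to 186 mm) and goes right through the handle along x (22 mm); fingers gripping the handle across y leave it open
- tool_stand: dark steel tool stand screwed to the table. Origin: on the axis of its upright round post (18 mm thick) at table height; z up. The flat foot (170 x 90 mm, 12 mm thick) reaches 35 mm behind the post and 135 mm in front: its long part points along -x, roughly toward the robot. The hook's hub (36 mm across) sits 210 to 239 mm above the table, a cap nut on top ends at 259 mm
- hook (a joint): angle of the swivel hook about the post (rad): 0 = straight out over the long foot (the stand's -x axis), positive = turned counter-clockwise seen from above, to the robot's right, toward the vice. Starts at 0.8 to 1.7; turns -1.9 to 1.9. A stiff swivel (about 0.12 N m of friction) that stays where it is left
- hook_seat (a point): top of the hook's bar, 60 mm from the post's axis, 229.5 mm above the table, where the mallet should hang. Axes turn with the hook: -x points outward along the bar, z up. The bar is a level steel rod 9 mm thick, its axis 4.5 mm below this point; bare and straight from 28 mm to 84 mm from the post's axis, then it bends up to the tip
- hook_tip (a point): centre of the rounded rubber-dipped end (11 mm thick) of the hook, about 103 mm from the post's axis and 14 mm above the bar's axis; the tip's highest point is about 19 mm above the bar's axis
- wax_jar: small white jar, 52 mm across and 58 mm tall, loose bystander; origin at the centre of its underside
- red_plug: red cylindrical plug, 36 mm across and 50 mm tall, loose bystander; origin at the centre of its underside
- marker: black and white marker pen, 124 mm long, lying, loose bystander; origin under its middle, long axis y
Mind the look-alikes: they are no part of the job. Leave any green look-alike of the mallet alone.

How it is judged:
On the way:
1. the hook is turned to point out over the long foot (within 0.17 rad, about 10 degrees) while the mallet still stands on the table (value of joint hook between -0.17 and 0.17 rad and distance of mallet from where it was at the start of the episode below 0.03 m), for 0.2 s.
At the end, for the whole second after the job is handed in: The mallet hangs still on the hook's bar by the upper end of its slot (slot end within 10 mm of the bar's top sideways and in height, anywhere along the bar between hub and bend), upright within 10 degrees, and the hook points out over the long foot within 0.22 rad (about 12 degrees) (value of joint hook between -0.22 and 0.22 rad and x of mallet_eye in the frame of hook_seat between -0.035 and 0.03 m and y of mallet_eye in the frame of hook_seat between -0.01 and 0.01 m and z of mallet_eye in the frame of hook_seat between -0.006 and 0.01 m and angle between mallet's own z axis and vertical below 0.17 rad and contact force between mallet and tool_stand above 1 N and linear speed of mallet below 0.04 m/s); the robot touches nothing.
It fails at once if a bystander (jar, plug or marker) is shifted more than 4 cm (distance of any of wax_jar, red_plug, marker from where it was at the start of the episode above 0.04 m).
It fails at once if the mallet is knocked over (angle between mallet's own z axis and vertical above 0.8 rad).
It also fails if it takes over 59 s, if anything falls off the work surface, if the arm or the gripper's body presses on something with over 40 N, if the wrist force passes 120 N, or if a joint passes its speed limit or range.

ROBOT

A 6-joint arm with a two-finger parallel gripper is mounted at the origin on a cart in front of the work surface, level with it; the furniture and walls round the work are solid. World frame = base frame: x ahead of the robot, y to its left, z up, the work surface at z = 0. Lengths are in m, angles in rad, forces in N, time in s.
With the tool pointing down it reaches from about 0.3 to 0.875 m from the base axis. Payload 4.2 kg.
Tool frame: the origin (TCP) lies between the finger pads; the fingertips stand 11 mm ahead of it and the grasp point (between the pads) lies 8 mm behind it; z points along the fingers, x is the direction in which the jaws open and shut, and the axes are right-handed (so a half turn about z gives the same grasp; the last joint's range is limited). The gripper opens to 85 mm and grips with 20 to 120 N. Pads are 22 mm wide; open, the fingers measure 114 mm over their backs; the gripper's body (76 mm by 85 mm) begins 54 mm behind the grasp point. The pads swing forward as they close: fully open they stand 13 mm farther back than shut.
Start: joints at [-1.225, 0.32, 1.565, -0, 1.257, -0.02], TCP at [0.206, -0.537, 0.242] pointing down, gripper open.
Joint ranges: [-3.11, 3.11], [-0.84, 2.01], [0.21, 2.61], [-1.34, 4.49], [0.05, 2.63], [-2.56, 2.56]. Speed limits (rad/s): [2.57, 2.57, 3.14, 3.14, 3.14, 3.14].

INTERFACE

Orientations are given as a unit quaternion [w, x, y, z].
In Python, from plant import * gives the robot as it stands.
- The arm moves only by the tool step_arm, never from a script. Its argument "increments" is a list of rows, each a list of 7 numbers: the shift along the world's x, y, z in m, then the turn, a rotation vector about the world's x, y, z in degrees, then the opening, from -1 (shut) to 1 (fully open). A call has 1 to 20 rows; each row is the pose to reach, as a shift and turn from the pose measured when the call began; what a row does not reach only later rows make up. A row lasts 1/10 s, in which the tool goes at most 50 mm and 8.59 degrees, less where a joint would pass 70% of its speed; a pose out of reach is approached as far as the arm can. A call with a gripper value outside its range is refused whole. The fingers move at their own pace and stop on an object; "grip_force" is the grip in N (left out, the last holds). Time passes only in rows, so rows that repeat a pose let the fingers close. It gives the time, the measured TCP pose, the force and the opening at its end, in the units of the state.
- sense(): the state, without advancing time (a new reading comes with each control period).
- read_camera(name): name is "scene" or "top"; returns the picture (384x512x3 uint8, red, green, blue); there is no depth.
- camera_params(name): a dict with "mtx" (3x3 intrinsics, pixels), "R" (3x3) and "t" (3): a world point X has camera coordinates R X + t. Camera axes: x right, y down, z forward; pixel columns grow to the right and rows downward; lengths in m; the calibration is good to about 2 mm. A picture is of the moment at which its call begins. camera_params takes no time and is no camera call.
- hand_in(): hands the job in, once; it reports no verdict.
Trained networks look in the newest picture that a camera, given by its name, has taken for a name from the list of things; names that differ only in an ending like _2 or _b are one class to them, and where a whole thing is asked for, a point or a joint stands for the part that bears it (a point fixed in the world has none). Each returns a list of dicts, best first, with "confidence" (0 to 1); they miss things now and then, are a little off and sometimes report something else, mostly with a low value. They report only what shows in the picture. A call takes as long as a camera call. They do not tell look-alikes from the thing itself.
- regions_of(camera, name): "mask" (384x512 bool, what is visible of it) and "rect" ([left, top, right, bottom] in pixels, round what is visible of it).
- pinpoint(camera, name): "point" ([row, column] in pixels: a listed point, or the origin of a listed thing).
The state is a dict: "time_s": time; "joint_positions": joint angles; "qd": joint speeds; "tau": joint torques, N m; "eef_pos": TCP position; "tool_rot": TCP orientation; "contact_force": force on the tool from outside, world axes, zero at the start; "moment": the same for the moment, N m; "finger_gap": finger opening in m.
Only numpy, scipy, OpenCV 4.12 (cv2) and the standard library are available. Lean on these libraries where they do the work, as an engineer would, in place of code of your own. Each camera call takes 0.05 s, during which the arm holds its last target.

## Working session

There is one attempt and no reset: what is moved stays moved. The work goes in short steps, Python scripts to look and compute and a tool call to move; the robot and the scene stay as the last step left them, time stands still between calls to the robot, and variables do not carry over. Pictures are saved under pics/ and viewed, and the job is handed in when it is done.

Besides the shell and the picture viewer there is one more tool, called after "Call:" as name([rows], argument=value, ...), one row to a line, values as JSON. step_arm: Moves the arm, as the interface text tells. Its arguments: {"type":"object","properties":{"increments":{"type":"array"},"grip_force":{"type":"number"}},"required":["increments"]}

```bash
mkdir -p pics; ls; python3 - <<'E'
from plant import *
import cv2,numpy as np
for c in ["scene","top"]:
    im=read_camera(c); cv2.imwrite(f"pics/{c}0.png",im[:,:,::-1])
    p=camera_params(c); print(c,np.round(p["mtx"],1).tolist(),np.round(p["R"],3).tolist(),np.round(p["t"],3).tolist())
    for n in ["mallet","mallet_eye","tool_stand","hook_seat","hook_tip","wax_jar","red_plug","marker"]:
        print(n,[(np.round(d["point"],1).tolist(),round(float(d["confidence"]),2)) for d in pinpoint(c,n)])
s=sense(); print(s)
E
```

```text
pics
scene [[388.0, 0.0, 255.6], [0.0, 388.0, 196.6], [0.0, 0.0, 1.0]] [[-0.548, -0.837, -0.005], [-0.64, 0.423, -0.641], [0.539, -0.348, -0.767]] [0.333, 0.451, 0.768]
mallet [([326.0, 188.6], 0.74), ([279.8, 164.8], 0.64)]
mallet_eye [([235.8, 150.9], 0.65), ([292.1, 177.6], 0.6), ([278.9, 168.0], 0.43)]
tool_stand [([207.5, 274.5], 0.56)]
hook_seat [([142.9, 299.2], 0.67)]
hook_tip [([138.6, 318.9], 0.51)]
wax_jar [([170.9, 256.9], 0.88)]
red_plug [([185.3, 334.2], 0.67)]
marker [([289.7, 259.7], 0.89)]
top [[372.9, 0.0, 251.1], [0.0, 372.9, 193.6], [0.0, 0.0, 1.0]] [[0.012, -1.0, -0.02], [-0.997, -0.011, -0.072], [0.072, 0.021, -0.997]] [0.004, 0.619, 1.105]
mallet [([206.7, 159.5], 0.94), ([255.4, 159.1], 0.62), ([260.8, 218.4], 0.23)]
mallet_eye [([261.4, 141.0], 0.97), ([205.4, 137.6], 0.61), ([200.0, 308.6], 0.58)]
tool_stand [([197.3, 274.7], 0.88)]
hook_seat [([200.2, 308.4], 0.63)]
hook_tip [([202.4, 321.1], 0.58)]
wax_jar [([206.6, 157.9], 0.62), ([149.9, 286.3], 0.56)]
red_plug [([208.3, 339.9], 0.51)]
marker [([260.9, 222.6], 0.52), ([196.1, 276.2], 0.18)]
{'time_s': 0.9, 'joint_positions': array([-1.22498710e+00,  3.19597473e-01,  1.56448446e+00,  2.15097135e-05,
        1.25742584e+00, -2.00014248e-02]), 'qd': array([ 0.00144148,  0.00215177,  0.00041003, -0.00020389,  0.00063033,
        0.00018108]), 'tau': array([-1.48230531e-03, -4.15396893e+01, -2.34418094e+01, -2.63355960e-04,
        1.01314706e-04,  2.18857828e-06]), 'eef_pos': array([ 0.20569118, -0.53696393,  0.24234544]), 'tool_rot': array([ 1.64333499e-05,  8.23923610e-01, -5.66700876e-01,  4.04452211e-05]), 'contact_force': array([-0.08757183, -0.3733332 ,  0.12368968]), 'moment': array([ 0.03886904, -0.03379383,  0.05256424]), 'finger_gap': 0.08550815395992381}
```

```bash
python3 - <<'E'
import cv2,numpy as np
a=cv2.imread("pics/scene0.png");b=cv2.imread("pics/top0.png")
cv2.imwrite("pics/scene0b.png",cv2.resize(a,(768,576),interpolation=cv2.INTER_CUBIC))
cv2.imwrite("pics/top0b.png",cv2.resize(b,(768,576),interpolation=cv2.INTER_CUBIC))
E
```

```text
(no output)
```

View pics/scene0b.png

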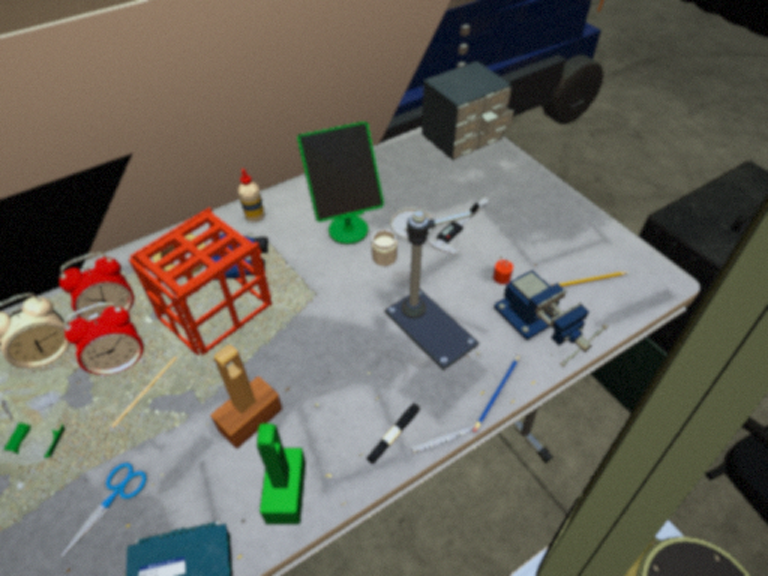

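View pics/top0b.png

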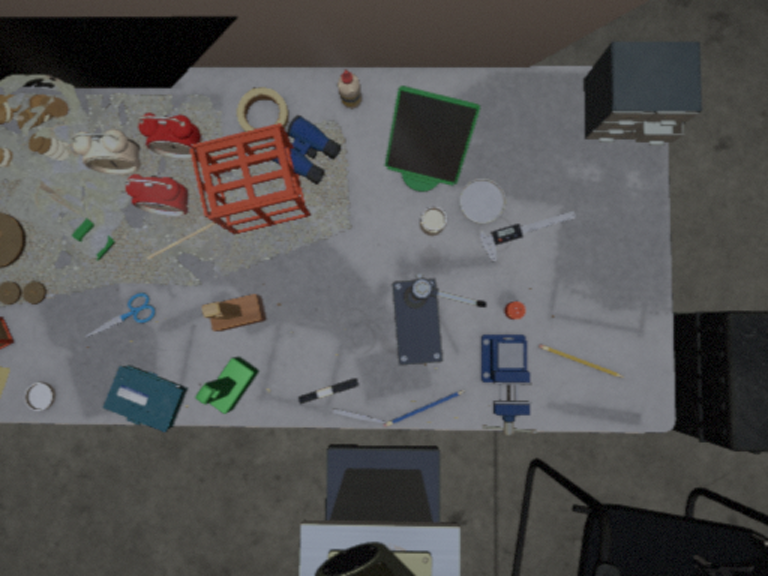

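```bash
cat > h.py <<'E'
import numpy as np,cv2
from plant import *
P={c:camera_params(c) for c in("scene","top")}
def proj(c,X):
    p=P[c];X=np.atleast_2d(X);Y=(np.array(p["R"])@X.T).T+np.array(p["t"]);u=(np.array(p["mtx"])@Y.T).T
    return u[:,:2]/u[:,2:]
def onz(c,rc,z):
    p=P[c];R=np.array(p["R"]);C=-R.T@np.array(p["t"]);d=R.T@np.linalg.inv(p["mtx"])@np.array([rc[1],rc[0],1.])
    return C+d*(z-C[2])/d[2]
def tri(a,b):
    Pm=[np.array(P[c]["mtx"])@np.c_[np.array(P[c]["R"]),np.array(P[c]["t"])] for c in("scene","top")]
    X=cv2.triangulatePoints(Pm[0],Pm[1],np.array([[a[1]],[a[0]]],float),np.array([[b[1]],[b[0]]],float));return (X[:3]/X[3]).ravel()
E
python3 - <<'E'
from h import *
for n,a,b,z in [("mallet",(279.8,164.8),(206.7,159.5),0),("eye",(235.8,150.9),(205.4,137.6),.186),("green",(326,188.6),(255.4,159.1),0),("stand",(207.5,274.5),(197.3,274.7),0),("seat",(142.9,299.2),(200.2,308.4),.2295),("tip",(138.6,318.9),(202.4,321.1),.239),("jar",(170.9,256.9),(149.9,286.3),0),("plug",(185.3,334.2),(208.3,339.9),0),("marker",(289.7,259.7),(260.9,222.6),0)]:
    print(n,np.round(tri(a,b),3),np.round(onz("scene",a,z),3),np.round(onz("top",b,z),3))
a=cv2.imread("pics/scene0.png");b=cv2.imread("pics/top0.png")
cv2.imwrite("pics/c.png",np.hstack([cv2.resize(a[215:305,125:215],(400,400),interpolation=2),cv2.resize(b[180:240,115:175],(400,400),interpolation=2)]))
cv2.imwrite("pics/d.png",np.hstack([cv2.resize(a[120:250,230:360],(400,400),interpolation=2),cv2.resize(b[170:250,250:330],(400,400),interpolation=2)]))
E
```

```text
mallet [ 0.577  0.295 -0.006] [0.573 0.295 0.   ] [0.577 0.294 0.   ]
eye [0.57  0.293 0.198] [0.577 0.289 0.186] [0.573 0.301 0.186]
green [0.431 0.295 0.   ] [0.434 0.299 0.   ] [0.428 0.291 0.   ]
stand [ 0.608 -0.063  0.006] [ 0.611 -0.067  0.   ] [ 0.61  -0.062  0.   ]
seat [ 0.594 -0.129  0.232] [ 0.599 -0.125  0.23 ] [ 0.589 -0.135  0.23 ]
tip [ 0.582 -0.167  0.236] [ 0.577 -0.167  0.239] [ 0.584 -0.164  0.239]
jar [ 0.754 -0.098  0.01 ] [ 0.761 -0.105  0.   ] [ 0.758 -0.096  0.   ]
plug [ 0.577 -0.26   0.008] [ 0.581 -0.267  0.   ] [ 0.578 -0.261  0.   ]
marker [ 0.418  0.103 -0.007] [0.419 0.111 0.   ] [0.414 0.096 0.   ]
```

View pics/c.png

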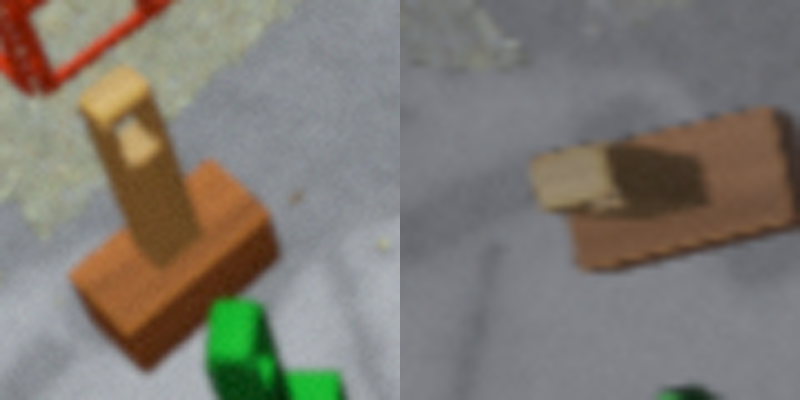

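View pics/d.png

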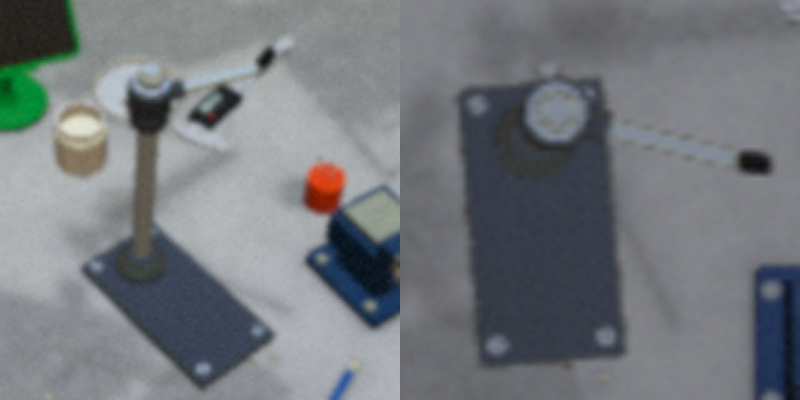

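```bash
cat > fit.py <<'E'
from h import *
from scipy.optimize import minimize
def box(x0,x1,y0,y1,z0,z1): return np.array([[x,y,z] for x in(x0,x1) for y in(y0,y1) for z in(z0,z1)])
H=box(-.027,.027,-.05,.05,0,.054);S=box(-.011,.011,-.015,.015,.05,.2)
def sil(c,q,k=4):
    cs,sn=np.cos(q[2]),np.sin(q[2]);R=np.array([[cs,-sn,0],[sn,cs,0],[0,0,1]])
    m=np.zeros((384*k,512*k),np.uint8)
    for B in(H,S):
        u=proj(c,B@R.T+np.array([q[0],q[1],q[3] if len(q)>3 else 0]))
        cv2.fillConvexPoly(m,cv2.convexHull(np.round((u+.5)*k*16-8).astype(np.int32)),1,shift=4)
    return m
if __name__=="__main__":
    ms={}
    for c in("scene","top"):
        im=cv2.imread(f"pics/{c}0.png");hsv=cv2.cvtColor(im,cv2.COLOR_BGR2HSV)
        m=((hsv[...,0]<25)&(hsv[...,1]>75)).astype(np.uint8)
        q=proj(c,[[.575,.295,.1]])[0].astype(int); w=np.zeros_like(m);w[q[1]-60:q[1]+60,q[0]-45:q[0]+45]=1
        n,l,st,_=cv2.connectedComponentsWithStats(m*w); i=1+st[1:,4].argmax(); m=(l==i).astype(np.uint8); print(c,st[i])
        m=cv2.morphologyEx(m,cv2.MORPH_CLOSE,np.ones((5,5)))
        ms[c]=cv2.resize(m*255,None,fx=4,fy=4,interpolation=cv2.INTER_LINEAR)>127
    def cost(q,cams=("scene","top")):
        return sum(1-(a:=sil(c,q).astype(bool),)[0].__and__(ms[c]).sum()/(a|ms[c]).sum() for c in cams)
    best=None
    for cams in [("scene","top"),("scene",),("top",)]:
      r=min((minimize(cost,[.575,.295,y],args=(cams,),method="Nelder-Mead",options=dict(initial_simplex=[[.575,.295,y],[.585,.295,y],[.575,.305,y],[.575,.295,y+.2]])) for y in(-.2,.0,.2)),key=lambda r:r.fun)
      print(cams,np.round(r.x,4),r.fun)
      if best is None:best=r
    for c in ms:
        im=cv2.resize(cv2.imread(f"pics/{c}0.png"),None,fx=4,fy=4);k,_=cv2.findContours(sil(c,best.x),0,1)
        cv2.drawContours(im,k,-1,(0,0,255),1);q=(4*proj(c,[[.575,.295,.1]])[0]).astype(int)
        cv2.imwrite(f"pics/fit_{c}.png",im[q[1]-200:q[1]+200,q[0]-180:q[0]+180])
    cv2.imwrite("pics/fit.png",np.hstack([cv2.imread(f"pics/fit_{c}.png") for c in ms]))
    # stand
    C=[onz("top",(r,c),.012) for c,r in [(262,188),(290,186),(295,241),(266.6,243)]]
    print(np.round(C,3)); 
    f=(C[0]+C[1])/2;g=(C[2]+C[3])/2;d=(g-f)/np.linalg.norm(g-f);print("len",np.linalg.norm(g-f),"origin",f+.035*d,"ang",np.arctan2(d[1],d[0])-np.pi)
    # hook : cap top and tip
    print("cap",onz("top",(170+112/5,250+157/5),.255), "tip",onz("top",(170+162/5,250+360/5),.239))
    print("cap sc",onz("scene",(120+75/3.077,230+152/3.077),.259),"tip sc",onz("scene",(120+47/3.077,230+283/3.077),.239))
E
python3 fit.py
```

```text
scene [ 141  230   46   68 1677]
top [137 196  40  24 614]
('scene', 'top') [0.5724 0.2905 0.1978] 0.30654125304649926
('scene',) [0.5728 0.2903 0.2138] 0.10002003071376109
('top',) [0.5723 0.2886 0.1938] 0.20337477797513326
[[ 0.637 -0.022  0.012]
 [ 0.644 -0.107  0.012]
 [ 0.478 -0.123  0.012]
 [ 0.471 -0.038  0.012]]
len 0.167192085236521 origin [ 0.60579115 -0.06806693  0.012     ] ang -6.189216073348537
cap [ 0.60573733 -0.06674404  0.255     ] tip [ 0.58366723 -0.16623935  0.239     ]
cap sc [ 0.59627998 -0.06093307  0.259     ] tip sc [ 0.58243805 -0.18152329  0.239     ]
```

View pics/fit.png

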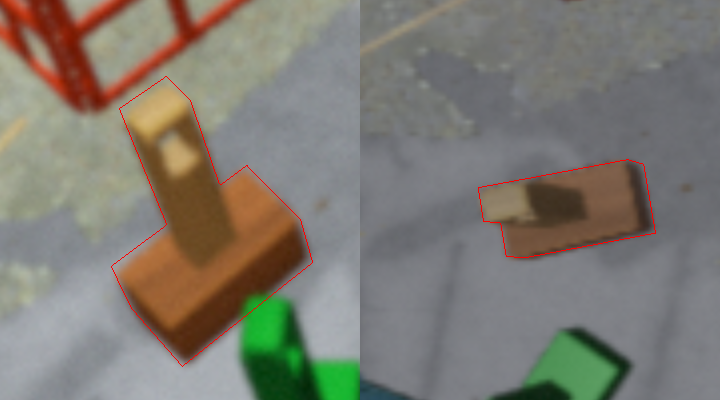

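Call:
step_arm([
  [0,0,0.08,0,0,0,-0.2],
  [0,0,0.08,0,0,0,-0.2],
  [0.385,0.401,0.08,0,0,56.6,-0.2],
  [0.385,0.401,0.08,0,0,56.6,-0.2],
  [0.385,0.401,0.08,0,0,56.6,-0.2],
  [0.385,0.401,0.08,0,0,56.6,-0.2],
  [0.385,0.401,0.08,0,0,56.6,-0.2],
  [0.385,0.401,0.08,0,0,56.6,-0.2],
  [0.385,0.401,0.08,0,0,56.6,-0.2],
  [0.385,0.401,0.08,0,0,56.6,-0.2],
  [0.385,0.401,0.08,0,0,56.6,-0.2],
  [0.385,0.401,0.08,0,0,56.6,-0.2],
  [0.385,0.401,0.08,0,0,56.6,-0.2],
  [0.385,0.401,0.08,0,0,56.6,-0.2],
  [0.385,0.401,0.08,0,0,56.6,-0.2],
  [0.385,0.401,0.08,0,0,56.6,-0.2],
])

```text
time_s: 2.5
eef_pos: [0.59, -0.1367, 0.3223]
tool_rot: [0.0, 0.994, -0.109, -0.0]
contact_force: [-0.3, -0.3, 0.3]
finger_gap: 0.0341
```

```bash
cat > look.py <<'E'
import sys
from h import *
n=sys.argv[1];x,y,z=map(float,sys.argv[2:5]);w=int(sys.argv[5])
o=[]
for c in("scene","top"):
    im=read_camera(c)[:,:,::-1].copy();cv2.imwrite(f"pics/{c}_{n}.png",im);u,v=proj(c,[[x,y,z]])[0].astype(int)
    u0=max(0,min(512-2*w,u-w));v0=max(0,min(384-2*w,v-w));print(c,"offset col,row",u0,v0,"scale",400/(2*w))
    o.append(cv2.resize(im[v0:v0+2*w,u0:u0+2*w],(400,400),interpolation=2))
cv2.imwrite(f"pics/look_{n}.png",np.hstack(o))
s=sense();R=np.array(cv2.Rodrigues(np.zeros(3))[0])
from scipy.spatial.transform import Rotation as Ro
q=s["tool_rot"];M=Ro.from_quat([q[1],q[2],q[3],q[0]]).as_matrix()
print("t",s["time_s"],"tcp",np.round(s["eef_pos"],4),"jaw",np.degrees(np.arctan2(M[1,0],M[0,0])),"z",np.round(M[:,2],3),"F",np.round(s["contact_force"],2),"M",np.round(s["moment"],2),"gap",s["finger_gap"],np.round(s["joint_positions"],2))
E
python3 look.py a .59 -.13 .22 50
```

```text
scene offset col,row 252 97 scale 4.0
top offset col,row 256 150 scale 4.0
t 2.6 tcp [ 0.5897 -0.1372  0.3227] jaw -12.546163400865195 z [ 0. -0. -1.] F [-0.48 -0.05  0.19] M [-0.01 -0.05  0.05] gap 0.03402179272441227 [-0.25  0.33  1.34 -0.    1.46 -0.03]
```

View pics/look_a.png

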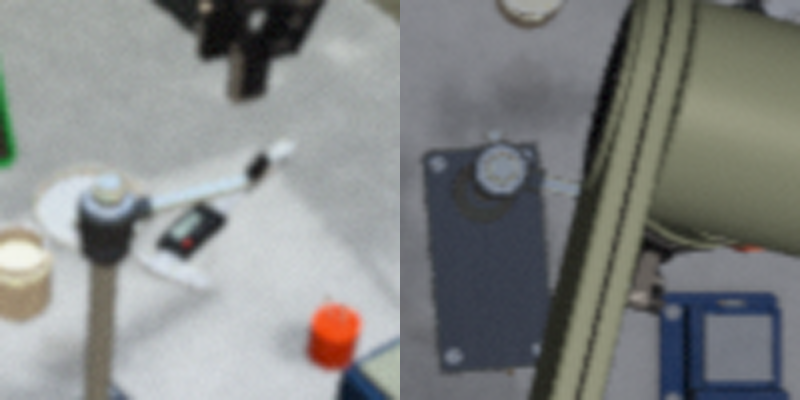

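Call:
step_arm([
  [0,0,-0.05,0,0,0,-0.2],
  [0,0,-0.08,0,0,0,-0.2],
  [0,0,-0.105,0,0,0,-0.2],
  [0,0,-0.105,0,0,0,-0.2],
  [0,0,-0.105,0,0,0,-0.2],
])

```text
time_s: 3.1
eef_pos: [0.5896, -0.1383, 0.2186]
tool_rot: [0.0, 0.994, -0.11, 0.0]
contact_force: [-0.6, -0.3, 0.9]
finger_gap: 0.0341
```

```bash
python3 look.py b .59 -.13 .22 40
```

```text
scene offset col,row 262 107 scale 5.0
top offset col,row 266 160 scale 5.0
t 3.2 tcp [ 0.5905 -0.1381  0.2199] jaw -12.599751247951074 z [ 0.004 -0.001 -1.   ] F [-1.01 -0.4  -0.41] M [ 0.06 -0.01  0.01] gap 0.034288887212064925 [-0.25  0.38  1.53 -0.    1.23 -0.03]
```

View pics/look_b.png

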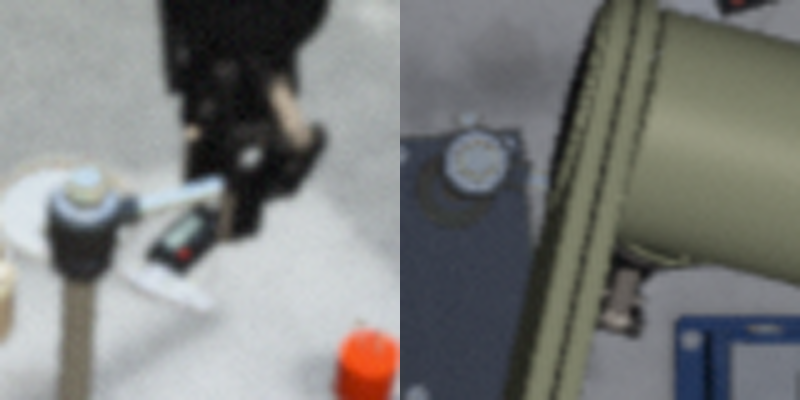

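Call:
step_arm([
  [0,0,0,0,0,0,-0.65],
  [0,0,0,0,0,0,-0.65],
  [0,0,0,0,0,0,-0.65],
  [-0.0097,0.0028,0,0,0,-8,-0.65],
  [-0.0188,0.007,0,0,0,-16,-0.65],
  [-0.0273,0.0124,0,0,0,-24,-0.65],
  [-0.0351,0.019,0,0,0,-32.1,-0.65],
  [-0.0418,0.0265,0,0,0,-40.1,-0.65],
  [-0.0473,0.0349,0,0,0,-48.1,-0.65],
  [-0.0517,0.044,0,0,0,-56.1,-0.65],
  [-0.0547,0.0538,0,0,0,-64.2,-0.65],
  [-0.0564,0.0637,0,0,0,-72.2,-0.65],
  [-0.0564,0.0637,0,0,0,-72.2,-0.65],
  [-0.0564,0.0637,0,0,0,-72.2,-1],
  [-0.0564,0.0637,0,0,0,-72.2,-1],
  [-0.0564,0.0637,0,0,0,-72.2,-1],
  [-0.0564,0.0637,0,0,0,-72.2,-1],
], grip_force=20)

```text
time_s: 4.9
eef_pos: [0.5341, -0.0743, 0.2201]
tool_rot: [0.001, 0.739, -0.674, 0.001]
contact_force: [-1.1, 2.2, 2.0]
finger_gap: 0.008
```

```bash
python3 look.py c .55 -.08 .22 45
```

```text
scene offset col,row 251 119 scale 4.444444444444445
top offset col,row 240 170 scale 4.444444444444445
t 5.0 tcp [ 0.5341 -0.0743  0.2201] jaw -84.78370191676126 z [-0.    -0.004 -1.   ] F [-2.47  2.58  4.47] M [0.39 0.29 0.13] gap 0.008270601876627372 [-0.16  0.28  1.68 -0.    1.18  1.32]
```

View pics/look_c.png

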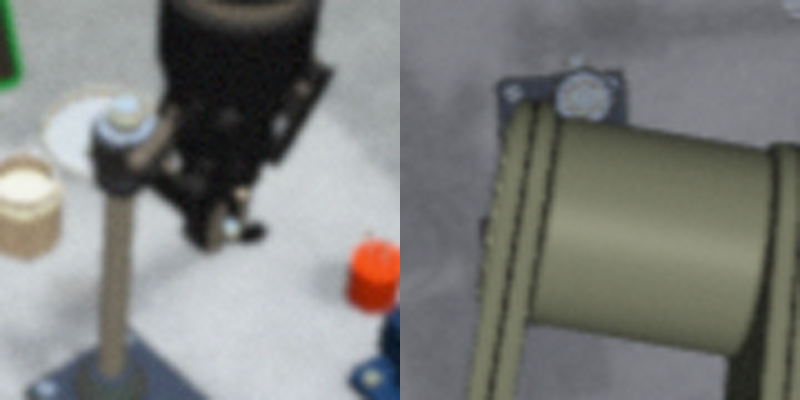

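Call:
step_arm([
  [0,0,0,0,0,0,-0.3],
  [0,0,0,0,0,0,-0.3],
  [0,0,0.05,0,0,0,-0.3],
  [0,0,0.1,0,0,0,0.6],
  [0,0.05,0.11,0,0,0,0.6],
  [0.0385,0.365,0.11,0,0,6.3,0.6],
  [0.0385,0.365,0.11,0,0,6.3,0.6],
  [0.0385,0.365,0.11,0,0,6.3,0.6],
  [0.0385,0.365,0.11,0,0,6.3,0.6],
  [0.0385,0.365,0.11,0,0,6.3,0.6],
  [0.0385,0.365,0.11,0,0,6.3,0.6],
  [0.0385,0.365,0.11,0,0,6.3,0.6],
  [0.0385,0.365,0.11,0,0,6.3,0.6],
  [0.0385,0.365,0.11,0,0,6.3,0.6],
])

```text
time_s: 6.4
eef_pos: [0.5727, 0.2898, 0.3296]
tool_rot: [0.002, 0.774, -0.633, 0.002]
contact_force: [-0.2, -0.5, -0.5]
finger_gap: 0.0683
```

```bash
python3 look.py d .56 -.07 .15 40;cp pics/look_d.png pics/look_d1.png; python3 look.py d .573 .29 .2 50; python3 - <<'E'
from h import *
for c in("scene","top"):
  for n in("hook_seat","hook_tip"):
    print(c,n,[(np.round(d["point"],1).tolist(),round(float(d["confidence"]),2),np.round(onz(c,d["point"],.2295 if n=="hook_seat" else .239),3)) for d in pinpoint(c,n)])
E
```

```text
scene offset col,row 248 143 scale 5.0
top offset col,row 240 172 scale 5.0
t 6.5 tcp [0.5727 0.2889 0.3303] jaw -78.58630138078004 z [ 0.    -0.004 -1.   ] F [0.14 0.35 0.63] M [0.03 0.01 0.01] gap 0.06831415687927786 [ 0.45  0.39  1.23 -0.    1.51  1.82]
scene offset col,row 99 183 scale 4.0
top offset col,row 90 155 scale 4.0
t 6.6 tcp [0.5728 0.289  0.3306] jaw -78.6068989747391 z [ 0.001 -0.004 -1.   ] F [ 0.1  -0.99 -0.69] M [-0.01 -0.02  0.01] gap 0.06856852764898398 [ 0.45  0.39  1.23 -0.    1.51  1.82]
scene hook_seat [([163.2, 293.3], 0.51, array([ 0.551, -0.07 ,  0.23 ])), ([171.4, 255.6], 0.4, array([0.577, 0.018, 0.23 ]))]
scene hook_tip []
top hook_seat [([216.3, 287.0], 0.74, array([ 0.549, -0.082,  0.23 ]))]
top hook_tip [([234.3, 286.6], 0.65, array([ 0.506, -0.081,  0.239]))]
```

View pics/look_d1.png

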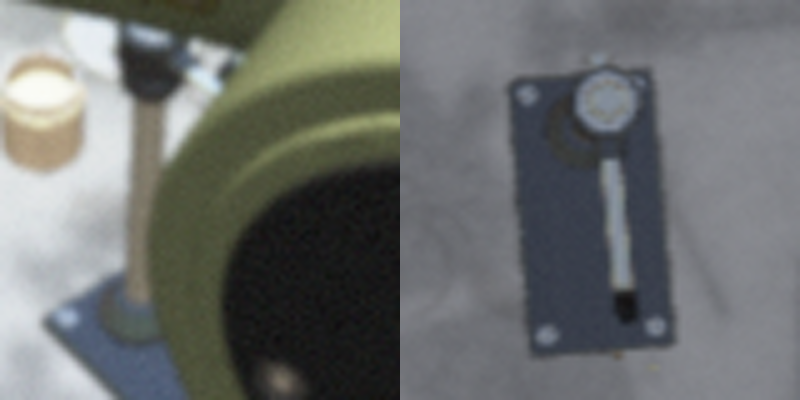

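View pics/look_d.png

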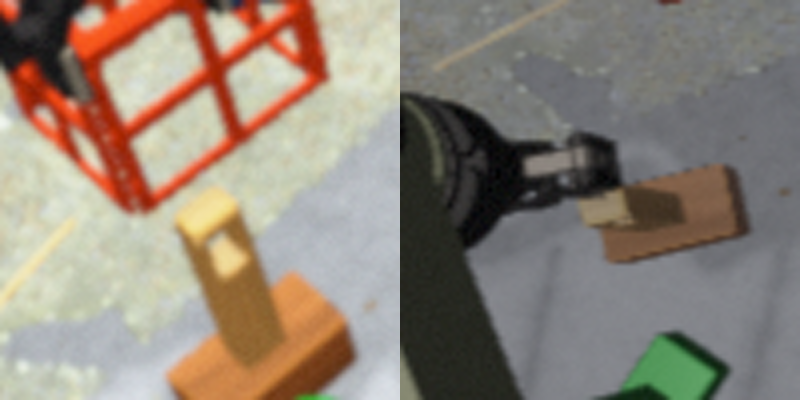

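```bash
python3 - <<'E'
from h import *
for z in(.1,.15,.2): print("cage corner",onz("top",(155,160),z),onz("top",(143,205),z))
a=onz("top",(205,282),.2295);b=onz("top",(229.6,284.4),.2295);d=(b-a)/np.linalg.norm(b-a);print(a,b,"bar ang",np.degrees(np.arctan2(-d[1],-d[0])))
t=onz("top",(172+305/5,240+225/5),.24);print("tip",t,"cap",onz("top",(172+100/5,240+206/5),.255))
F=[onz("top",(172+r/5,240+(c-400)/5),.012) for c,r in[(510,83),(651,70),(673,343),(533,353)]]
f=(F[0]+F[1])/2;g=(F[2]+F[3])/2;e=f-g;print("foot ang",np.degrees(np.arctan2(e[1],e[0])),np.linalg.norm(e))
E
```

```text
cage corner [0.72078605 0.27003886 0.1       ] [0.7564227  0.14218382 0.1       ]
cage corner [0.7120368  0.25651065 0.15      ] [0.74597088 0.13476397 0.15      ]
cage corner [0.70328756 0.24298244 0.2       ] [0.73551907 0.12734411 0.2       ]
[ 0.57666274 -0.06994448  0.2295    ] [ 0.51657455 -0.07617317  0.2295    ] bar ang 5.918096861550874
tip [ 0.50865993 -0.07694431  0.24      ] cap [ 0.60669263 -0.0662599   0.255     ]
foot ang 5.133593626627673 0.16500957626975488
```

Call:
step_arm([
  [0,0.001,-0.05,0,0,0,0.6],
  [0,0.001,-0.1,0,0,0,0.6],
  [0,0.001,-0.14,0,0,0,0.6],
  [0,0.001,-0.1685,0,0,0,0.6],
  [0,0.001,-0.1685,0,0,0,0.6],
  [0,0.001,-0.1685,0,0,0,0.6],
])

```text
time_s: 7.4
eef_pos: [0.5732, 0.2909, 0.1627]
tool_rot: [0.001, 0.774, -0.633, 0.002]
contact_force: [-0.1, 0.2, 1.0]
finger_gap: 0.0678
```

```bash
python3 look.py e .573 .29 .15 45
```

```text
scene offset col,row 109 201 scale 4.444444444444445
top offset col,row 101 161 scale 4.444444444444445
t 7.5 tcp [0.574  0.2914 0.1644] jaw -78.55605125349538 z [ 0.005 -0.002 -1.   ] F [0.2  0.43 1.04] M [-0.   -0.01  0.01] gap 0.06817833461820513 [ 0.45  0.48  1.51 -0.    1.15  1.83]
```

View pics/look_e.png

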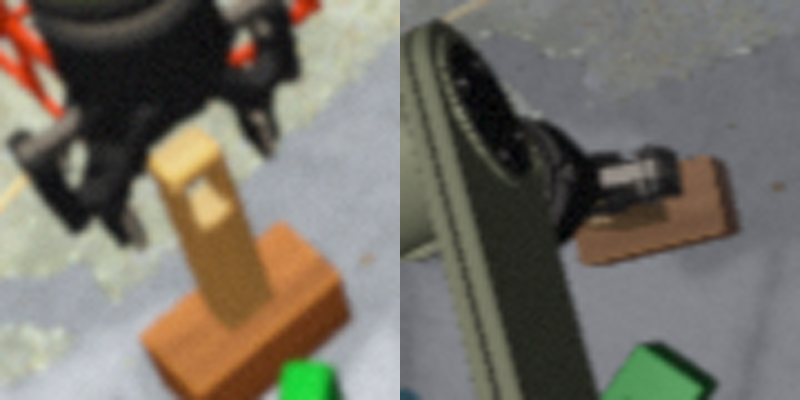

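```bash
python3 - <<'E'
from h import *
a=np.radians(-78.5);j=np.array([np.cos(a),np.sin(a),0])
T=np.array([.574,.2914,.1644])
L=lambda q:(q-np.array([109,201]))*4.444
for nm,X in [("tipA",T+j*.041+[0,0,-.0]),("tipB",T-j*.041),("tcp",T),("handle top",np.array([.5725,.2905,.2])),("slotmid",np.array([.5725-.011,.2905,.168])),("slotmid c",np.array([.5725,.2905,.168])),("body bottom",T+[0,0,.07])]:
    print(nm,L(proj("scene",X)[0]),(proj("top",X)[0]-np.array([101,161]))*4.444)
E
```

```text
tipA [259.95330164 137.15299257] [258.15744043 184.77182795]
tipB [121.73531968 236.23070667] [123.37694394 210.64660556]
tcp [192.34002706 185.61968694] [190.74948493 197.71261615]
handle top [179.76669924 145.87266332] [173.21646644 197.83021492]
slotmid [202.87779265 198.7644927 ] [189.70258385 218.53204345]
slotmid c [193.74732852 182.8871042 ] [190.31226775 200.00805973]
body bottom [160.66752109 102.20080415] [151.99438028 192.59692919]
```

Call:
step_arm([
  [0,0,-0.001,0,0,0,-0.3],
  [0,0,-0.001,0,0,0,-0.5],
  [0,0,-0.001,0,0,0,-0.6],
  [0,0,-0.001,0,0,0,-0.6],
  [0,0,-0.001,0,0,0,-0.6],
  [0,0,-0.001,0,0,0,-0.6],
], grip_force=50)

```text
time_s: 8.1
eef_pos: [0.5747, 0.292, 0.165]
tool_rot: [-0.002, 0.774, -0.633, 0.003]
contact_force: [0.3, 1.1, 6.0]
finger_gap: 0.0295
```

```bash
python3 look.py f .573 .29 .15 45
```

```text
scene offset col,row 109 201 scale 4.444444444444445
top offset col,row 101 161 scale 4.444444444444445
t 8.2 tcp [0.5747 0.292  0.1649] jaw -78.55373034529083 z [ 0.007  0.    -1.   ] F [-0.21  0.83  6.39] M [ 0.05  0.08 -0.08] gap 0.029907800641441325 [ 0.45  0.48  1.51 -0.    1.14  1.83]
```

View pics/look_f.png

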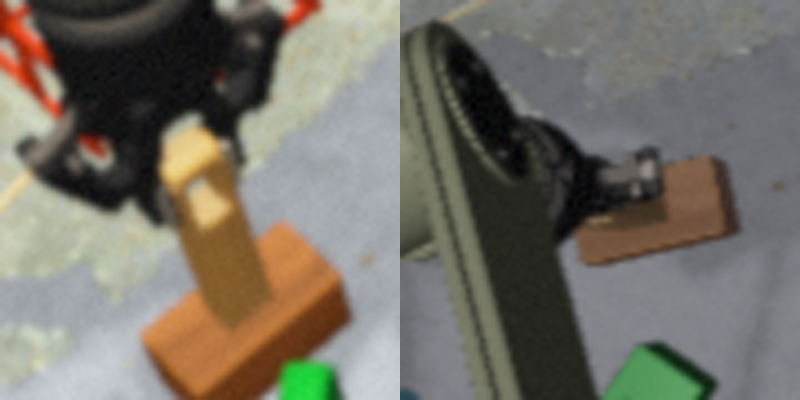

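Call:
step_arm([
  [0,0,0.03,0,0,0,-0.6],
  [0,0,0.07,0,0,0,-0.6],
  [0,-0.02,0.07,0,0,0,-0.6],
  [0,-0.06,0.07,0,0,0,-0.6],
  [-0.01,-0.1,0.07,0,0,0,-0.6],
  [-0.03,-0.14,0.07,0,0,-1,-0.6],
  [-0.05,-0.18,0.07,0,0,-2,-0.6],
  [-0.07,-0.22,0.07,0,0,-3,-0.6],
  [-0.09,-0.26,0.07,0,0,-4,-0.6],
  [-0.11,-0.3,0.07,0,0,-5,-0.6],
  [-0.1177,-0.335,0.07,0,0,-5.8,-0.6],
  [-0.1177,-0.36,0.07,0,0,-5.8,-0.6],
  [-0.1177,-0.3739,0.07,0,0,-5.8,-0.6],
  [-0.1177,-0.3739,0.07,0,0,-5.8,-0.6],
  [-0.1177,-0.3739,0.07,0,0,-5.8,-0.6],
  [-0.1177,-0.3739,0.07,0,0,-5.8,-0.6],
], grip_force=50)

```text
time_s: 9.8
eef_pos: [0.4569, -0.081, 0.2345]
tool_rot: [-0.002, 0.741, -0.671, 0.002]
contact_force: [-0.0, 0.0, -4.1]
finger_gap: 0.0295
```

```bash
python3 look.py g .48 -.08 .2 50
```

```text
scene offset col,row 264 138 scale 4.0
top offset col,row 235 193 scale 4.0
t 9.9 tcp [ 0.4571 -0.0809  0.2347] jaw -84.26369747343614 z [ 0.007 -0.    -1.   ] F [ 0.48 -0.59 -3.02] M [-0.05 -0.05 -0.04] gap 0.029286700641099558 [-0.2   0.15  1.82  0.    1.17  1.27]
```

View pics/look_g.png

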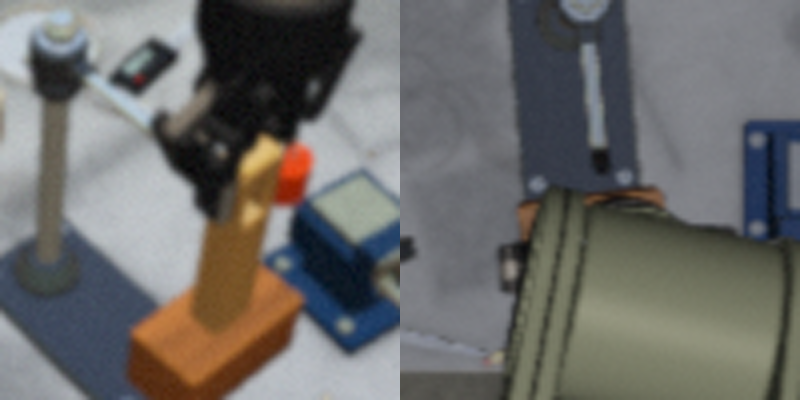

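```bash
python3 - <<'E'
from fit import *
from h import *
c="scene";im=cv2.imread("pics/scene_g.png");big=cv2.resize(im,None,fx=4,fy=4,interpolation=2)
th=np.radians(5.73)
for q,col in [((.4548,-.0811,th,.0697),(0,0,255))]:
    k,_=cv2.findContours(sil(c,q),0,1);cv2.drawContours(big,k,-1,col,1)
    R=np.array([[np.cos(th),-np.sin(th),0],[np.sin(th),np.cos(th),0],[0,0,1]])
    for sx,cc in((-.011,(255,255,0)),(.011,(255,0,255))):
        S4=np.array([[sx,y,z] for y,z in((-.009,.159),(-.009,.177),(.009,.177),(.009,.159))])@R.T+np.array([q[0],q[1],q[3]])
        cv2.polylines(big,[np.round(4*proj(c,S4)+1.5).astype(int)],True,cc,1)
x,y=264*4,138*4
cv2.imwrite("pics/g2.png",cv2.resize(big[y:y+420,x+60:x+400],None,fx=1.4,fy=1.4))
E
```

```text
(no output)
```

View pics/g2.png

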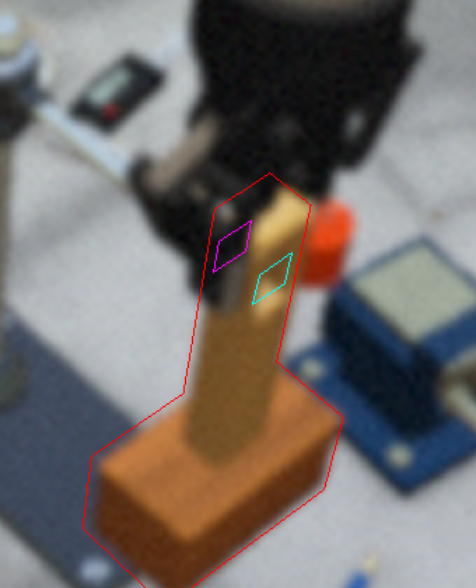

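Call:
step_arm([
  [0,-0.001,-0.005,0,0,0,-0.6],
  [0.01,0,-0.005,0,0,0,-0.6],
  [0.02,0.001,-0.005,0,0,0,-0.6],
  [0.028,0.0018,-0.005,0,0,0,-0.6],
  [0.036,0.0026,-0.005,0,0,0,-0.6],
  [0.044,0.0034,-0.005,0,0,0,-0.6],
  [0.05,0.004,-0.005,0,0,0,-0.6],
  [0.05,0.004,-0.005,0,0,0,-0.6],
], grip_force=50)

```text
time_s: 10.7
eef_pos: [0.508, -0.0769, 0.2296]
tool_rot: [-0.002, 0.742, -0.671, 0.003]
contact_force: [-0.3, 0.2, -3.0]
finger_gap: 0.0299
```

```bash
python3 look.py h .52 -.08 .2 40
```

```text
scene offset col,row 263 138 scale 5.0
top offset col,row 245 187 scale 5.0
t 10.8 tcp [ 0.5069 -0.077   0.2296] jaw -84.26497382533708 z [ 0.006 -0.    -1.   ] F [-1.55 -0.25 -3.18] M [ 0.01 -0.02 -0.02] gap 0.029829067193505296 [-0.17  0.23  1.73  0.    1.18  1.3 ]
```

View pics/look_h.png

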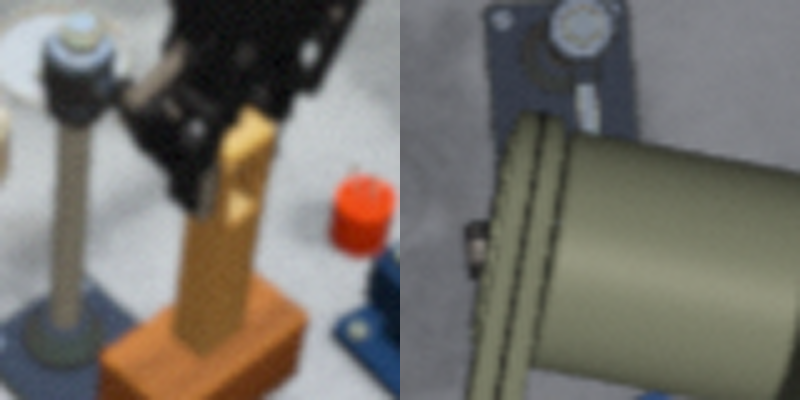

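Call:
step_arm([
  [0.008,0.0006,0,0,0,0,-0.6],
  [0.016,0.0014,0,0,0,0,-0.6],
  [0.024,0.0022,0,0,0,0,-0.6],
  [0.032,0.003,0,0,0,0,-0.6],
  [0.039,0.0037,0,0,0,0,-0.6],
  [0.039,0.0037,0,0,0,0,-0.6],
], grip_force=50)

```text
time_s: 11.4
eef_pos: [0.547, -0.0731, 0.2294]
tool_rot: [-0.002, 0.742, -0.671, 0.002]
contact_force: [-0.2, -0.5, -3.8]
finger_gap: 0.0294
```

```bash
python3 look.py i .53 -.08 .2 40
```

```text
scene offset col,row 260 135 scale 5.0
top offset col,row 245 184 scale 5.0
t 11.5 tcp [ 0.5458 -0.0732  0.2293] jaw -84.255265980854 z [ 0.005 -0.    -1.   ] F [-0.22  0.21 -2.85] M [ 0.02 -0.05 -0.01] gap 0.02962853387451894 [-0.15  0.29  1.64  0.    1.2   1.32]
```

View pics/look_i.png

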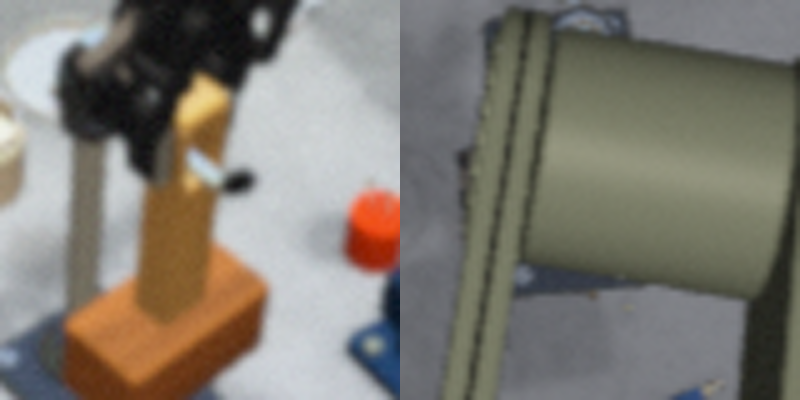

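Call:
step_arm([
  [0,0,-0.006,0,0,0,-0.6],
  [0,0,-0.012,0,0,0,-0.6],
  [0,0,-0.017,0,0,0,-0.6],
  [0,0,-0.019,0,0,0,-0.6],
  [0,0,-0.02,0,0,0,-0.6],
  [0,0,-0.02,0,0,0,-0.6],
], grip_force=50)

```text
time_s: 12.1
eef_pos: [0.5458, -0.0732, 0.2093]
tool_rot: [-0.002, 0.742, -0.671, 0.002]
contact_force: [0.7, -0.5, -2.9]
finger_gap: 0.0297
```

Call:
step_arm([
  [0,0,-0.001,0,0,0,-0.6],
  [0,0,-0.002,0,0,0,-0.6],
])

```text
time_s: 12.3
eef_pos: [0.5461, -0.0733, 0.2081]
tool_rot: [-0.002, 0.742, -0.671, 0.002]
contact_force: [-1.5, 0.8, 4.8]
finger_gap: 0.0296
```

```bash
python3 look.py j .53 -.08 .2 40
```

```text
scene offset col,row 260 135 scale 5.0
top offset col,row 245 184 scale 5.0
t 12.4 tcp [ 0.5461 -0.0732  0.2082] jaw -84.25307229198734 z [ 0.006 -0.    -1.   ] F [-1.51  1.05  2.19] M [0.09 0.19 0.05] gap 0.029535005451594876 [-0.15  0.3   1.68  0.    1.15  1.32]
```

View pics/look_j.png

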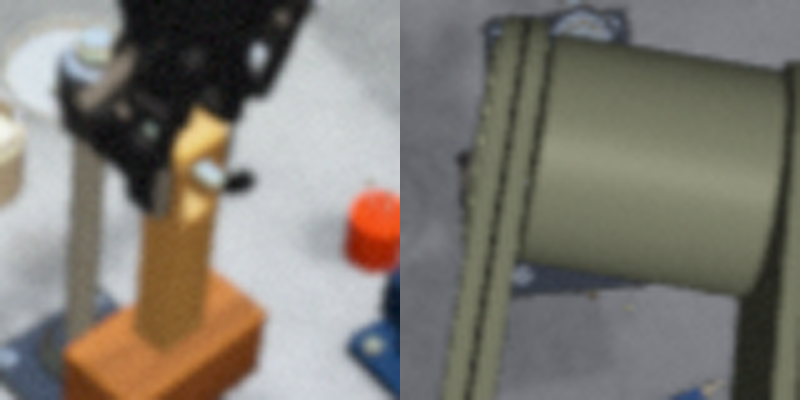

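Call:
step_arm([
  [0,0,0,0,0,0,-0.25],
  [0,0,0,0,0,0,-0.2],
  [0,0,0,0,0,0,0.2],
  [0,0,0,0,0,0,0.4],
  [0,0,0,0,0,0,0.4],
  [0,0,0,0,0,0,0.4],
])

```text
time_s: 13.0
eef_pos: [0.5461, -0.0732, 0.2081]
tool_rot: [-0.002, 0.742, -0.671, 0.003]
contact_force: [-0.0, 0.2, 0.1]
finger_gap: 0.0599
```

```bash
python3 look.py k .53 -.08 .2 40
```

```text
scene offset col,row 260 135 scale 5.0
top offset col,row 245 184 scale 5.0
t 13.1 tcp [ 0.5461 -0.0733  0.2082] jaw -84.25665746582918 z [ 0.006 -0.    -1.   ] F [-0.05  0.84  1.35] M [-0.08 -0.02  0.01] gap 0.05955939780596306 [-0.15  0.3   1.68  0.    1.15  1.32]
```

View pics/look_k.png

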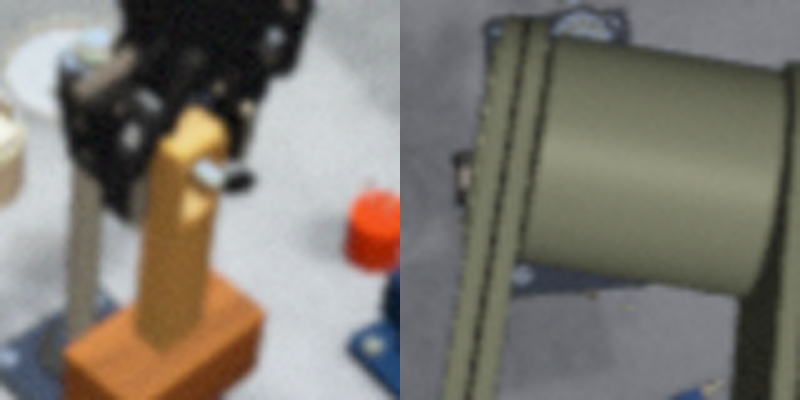

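Call:
step_arm([
  [0,0,0.03,0,0,0,0.4],
  [0,0,0.07,0,0,0,0.4],
  [0,0,0.11,0,0,0,0.4],
  [0,0,0.13,0,0,0,0.4],
  [-0.1,-0.1,0.13,0,0,0,0.4],
  [-0.15,-0.25,0.13,0,0,0,0.4],
  [-0.15,-0.35,0.13,0,0,0,0.4],
  [-0.15,-0.35,0.13,0,0,0,0.4],
  [-0.15,-0.35,0.13,0,0,0,0.4],
  [-0.15,-0.35,0.13,0,0,0,0.4],
  [-0.15,-0.35,0.13,0,0,0,0.4],
  [-0.15,-0.35,0.13,0,0,0,0.4],
])

```text
time_s: 14.3
eef_pos: [0.3946, -0.426, 0.338]
tool_rot: [-0.002, 0.741, -0.672, 0.003]
contact_force: [0.8, 0.4, 0.3]
finger_gap: 0.0598
```

```bash
python3 look.py l .54 -.075 .16 40; python3 - <<'E'
from h import *
r={}
for c in("scene","top"):
  for n,z in(("hook_seat",.2295),("hook_tip",.239),("mallet_eye",.2295),("mallet",.0435)):
    o=pinpoint(c,n);print(c,n,[(np.round(d["point"],1).tolist(),round(float(d["confidence"]),2),np.round(onz(c,d["point"],z),3).tolist()) for d in o])
E
```

```text
scene offset col,row 255 144 scale 5.0
top offset col,row 242 180 scale 5.0
t 14.4 tcp [ 0.3943 -0.4272  0.3372] jaw -84.55396598715416 z [ 0.005 -0.001 -1.   ] F [-0.6   1.36  0.3 ] M [-0.01 -0.03  0.01] gap 0.06007429227628107 [-0.85  0.29  1.38  0.    1.47  0.63]
scene hook_seat [([160.6, 291.6], 0.53, [0.56, -0.072, 0.23])]
scene hook_tip [([169.6, 312.0], 0.58, [0.504, -0.087, 0.239]), ([164.2, 297.1], 0.55, [0.536, -0.069, 0.239])]
scene mallet_eye [([289.7, 176.4], 0.85, [0.408, 0.301, 0.23]), ([161.0, 295.9], 0.75, [0.553, -0.08, 0.23])]
scene mallet [([326.6, 189.9], 0.81, [0.413, 0.3, 0.043]), ([168.6, 256.5], 0.74, [0.734, -0.087, 0.043]), ([211.1, 291.0], 0.71, [0.548, -0.077, 0.043])]
top hook_seat [([215.1, 286.2], 0.74, [0.552, -0.08, 0.23])]
top hook_tip [([234.0, 285.3], 0.66, [0.506, -0.078, 0.239])]
top mallet_eye [([219.2, 283.9], 0.85, [0.542, -0.075, 0.23]), ([261.5, 140.3], 0.59, [0.434, 0.276, 0.23])]
top mallet [([218.5, 282.7], 0.69, [0.545, -0.084, 0.044]), ([219.8, 274.9], 0.67, [0.541, -0.061, 0.044]), ([253.1, 157.7], 0.64, [0.439, 0.283, 0.044])]
```

View pics/look_l.png

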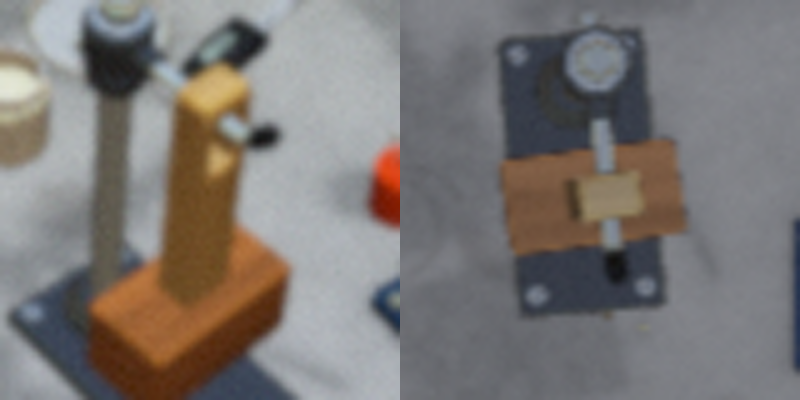

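Call:
step_arm([
  [0,0,0,0,0,0,0.4],
  [0,0,0,0,0,0,0.4],
  [0,0,0,0,0,0,0.4],
  [0,0,0,0,0,0,0.4],
  [0,0,0,0,0,0,0.4],
  [0,0,0,0,0,0,0.4],
  [0,0,0,0,0,0,0.4],
  [0,0,0,0,0,0,0.4],
  [0,0,0,0,0,0,0.4],
  [0,0,0,0,0,0,0.4],
])

```text
time_s: 15.8
eef_pos: [0.3966, -0.4222, 0.3385]
tool_rot: [-0.002, 0.742, -0.67, 0.003]
contact_force: [-0.5, 0.3, -0.1]
finger_gap: 0.0601
```

```bash
python3 look.py m .54 -.075 .16 40; python3 - <<'E'
import cv2,numpy as np
for c,(u,v) in(("scene",(255,144)),("top",(242,180))):
    a,b=[cv2.cvtColor(cv2.imread(f"pics/{c}_{k}.png"),6).astype(np.float32)[v:v+80,u:u+80] for k in"lm"]
    print(c,cv2.phaseCorrelate(a,b),np.abs(cv2.blur(a-b,(3,3))).max())
# bar angle
from h import *
a=onz("top",(180+120/5,242+(600-400)/5),.2295);b=onz("top",(180+248/5,242+(612-400)/5),.2295);d=a-b;print("bar",np.degrees(np.arctan2(d[1],d[0])))
F=[onz("top",(180+r/5,242+(c-400)/5),.012) for c,r in[(500,42),(640,30),(664,303),(522,315)]]
e=F[0]+F[1]-F[2]-F[3];print("foot",np.degrees(np.arctan2(e[1],e[0])))
E
```

```text
scene offset col,row 255 144 scale 5.0
top offset col,row 242 180 scale 5.0
t 15.9 tcp [ 0.3966 -0.4222  0.3385] jaw -84.15985214178667 z [ 0.007 -0.001 -1.   ] F [1.   0.12 0.38] M [0.02 0.03 0.  ] gap 0.05970589241545043 [-0.84  0.28  1.38  0.    1.47  0.63]
scene ((-0.02769781410366079, 0.008603311985922346), 0.9993224763870239) 3.2222223
top ((-0.01932320861410375, -0.04664920635243419), 0.9994584813714027) 2.0
bar 5.700860688141763
foot 5.213016802341633
```

Mallet is still, and the hook is aligned within about 0.01 rad. Handing in.

```bash
python3 -c "
from plant import *
print(hand_in())"
```

```text
the job is handed in; nothing more can be done
None
```

The wooden mallet hangs on the stand's hook, and the hook points straight out over the long foot. I handed the job in at about 16 s of the 59 s allowed. The hand-in reports no verdict.

- **Hook:** I took hold of the bar and swung it from about 1.26 rad to over the foot before touching the mallet. In the last pictures the bar lies at 5.7° and the foot at 5.2° in the top view, about 0.01 rad apart.
- **Mallet:** I gripped the brown mallet by its handle (gap 29.9 mm) and left the green look-alike alone. I passed the slot over the tip, lowered it until the bar took the weight, and let go.
- **Last pictures:** The mallet hangs upright with the bar through its slot, about 60 mm from the post. Two pictures 1.5 s apart show no movement (under 0.05 px).
- **Robot:** The arm is well clear, with no contact force beyond sensor noise.
- **Bystanders:** I never went near the jar, plug or marker. I did not measure their positions again at the end.
- **Disagreement:** The detector's mallet and hook points scattered by up to 2 cm between the two cameras, and it gave some false hits. I therefore relied on the pictures, my own fits and the force readings.

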